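Set the sample carousel back one notch

ROBOT

A 6-joint arm with a two-finger parallel gripper is mounted at the origin on the work surface. World frame = base frame: x ahead of the robot, y to its left, z up, the work surface at z = 0. Lengths are in m, angles in rad, forces in N, time in s.
With the tool pointing down it reaches from about 0.375 to 0.9 m from the base axis. Payload 3.1 kg.
Tool frame: the origin (TCP) lies where the fingers leave the gripper's body, on its centre line; the fingertips stand 73 mm ahead of it and the grasp point (between the pads) lies 54 mm ahead of it; z points along the fingers, y is the line along which they close (so a half turn about z gives the same grasp; the last joint's range is limited). The gripper opens to 85 mm and grips with 20 to 120 N. Pads are 22 mm wide; open, the fingers measure 114 mm over their backs; the gripper's body (76 mm by 85 mm) begins 54 mm behind the grasp point. The pads swing forward as they close: fully open they stand 13 mm farther back than shut.
Start: joints at [0.958, 0.527, 1.433, -0, 1.181, -0.178], TCP at [0.263, 0.567, 0.304] pointing down, gripper open.
Joint ranges: [-3.08, 3.08], [-0.75, 2.2], [0.22, 2.44], [-1.43, 4.57], [0, 2.65], [-2.85, 2.85]. Speed limits (rad/s): [2.79, 2.79, 3.14, 3.14, 3.14, 3.14].

INTERFACE

Orientations are given as a unit quaternion [x, y, z, w].
In Python, from station import manip gives the robot as it stands.
- The arm moves only by the shell command python3 -m crank 'ROWS' [FORCE]. ROWS is JSON, a list of rows, each an object with "dp": the shift along the tool's x, y, z normalised to -1 to 1, where 1 is 50 cm, a list of three; "delta_rot": the turn, a rotation vector about the tool's x, y, z normalised to -1 to 1, where 1 is 2 pi rad, a list of three; "fingers": the opening, from -1 (shut) to 1 (fully open). A call has 1 to 12 rows; each row shifts and turns the commanded pose from where the row before left it, along the tool's axes as they then stand; what a row does not reach is not made up. A row lasts 1/12 s, in which the tool goes at most 41.7 mm and 7.16 degrees, less where a joint would pass 70% of its speed; a pose out of reach is approached as far as the arm can. A call with a number of a shift or a turn outside -1 to 1 is refused whole. A call with a gripper value outside its range is refused whole. The fingers move at their own pace and stop on an object; FORCE is the grip in N (left out, the last holds). Time passes only in rows, so rows that do not move let the fingers close. It gives the time, the measured TCP pose, the force, the opening and the grip force at its end, in the units of the state.
- manip.sense(): the state, without advancing time (a new reading comes with each control period).
- manip.snapshot(name): name is "side" or "top" or "wrist"; returns (picture, depth): 480x640x3 uint8, red, green, blue; 480x640 float32, m along the optical axis (not along the pixel's ray), 0 where there is no reading.
- manip.camera_model(name): a dict with "fx", "fy", "cx", "cy" (pixels), "k1" (the pictures are not rectified: a ray, as slopes to the right and down, at radius r is drawn at 1 + k1 r^2 times it, then the intrinsics apply), "origin" and "attitude" of the camera in the world. Camera axes: x right, y up, looking along -z (the intrinsics and any distortion apply to the point x, -y, -z); pixel columns grow to the right and rows downward; lengths in m; the calibration is good to about 2 mm. A picture is of the moment at which its call begins: read the wrist's pose just before it. camera_model takes no time and is no camera call; for the wrist camera it gives the pose at the moment of the call.
- manip.sign_off(): hands the job in; it is judged then, once.
The state is a dict: "t": time; "q": joint angles; "qd": joint speeds; "tau": joint torques, N m; "tcp_pos": TCP position; "tool_rot": TCP orientation; "force": force on the tool from outside, world axes, zero at the start; "ft_torque": the same for the moment, N m; "finger_gap": opening from 0.0 (shut) to 1.0 (fully open); "gripper_force": force on a finger pad.
Only numpy, scipy, OpenCV 4.12 (cv2) and the standard library are available. Lean on these libraries where they do the work, as an engineer would, in place of code of your own. Each camera call takes 0.05 s, during which the arm holds its last target. There are 200 camera calls.

TASK

The sample carousel on the bench has been indexed one place too far. Lift its ratchet pawl with a fingertip until it stays up by itself, push the wheel backward (clockwise seen from above) by exactly one notch, never forward and never further back than that notch, and then tip the pawl down again so that it drops fully home in the new notch. Leave the vials, glassware and spatula standing where they are.

Things in the scene. Friction and masses are not known exactly. Their poses are not given: they have to be found in the camera images.
- carousel: White base plate of the carousel, 240 mm (its x) by 345 mm (its y, from -225 to +120), 12 mm thick, fixed to the bench. Origin on the wheel's axis, at the bench surface; z up. The pawl stands on its -y side, 135 mm from the wheel's axis.
- hub (a point): Centre of the hub's top, 60 mm above the bench. Aluminium wheel of 97 mm radius, top face 36 mm above the bench, black hub of 20 mm radius. Ten saw teeth on its rim (radius 74 to 96 mm, tops 46 mm above the bench) make ten notches of 36 degrees. It drags (about 2 N at a peg) and stays where it is left; with the pawl down the teeth block backward turning.
- wheel (a joint): Angle of the wheel (rad) about its vertical axis; anticlockwise from above is positive, so BACKWARD IS NEGATIVE. One notch is 0.628. It starts within 0.07 of 0 (the locked wheel has about 0.1 of play each way). The notch wanted is centred at -0.628; within 0.09 of that the pawl drops fully home.
- peg0_top (a point): Centre of the top, 86 mm above the bench, of one of five equal upright pegs on the wheel, 12 mm in diameter, 50 mm tall, at radius 58 mm and 72 degrees apart. The wheel is pushed by any of them. This one lies on the carousel's +x axis when the wheel reads 0.
- pawl (a joint): Lift angle of the dark steel pawl (rad): 0 fully home in a notch (start), 0.75 fully lifted, against a stop. Pushing its upright stem away from the wheel (carousel -y) with about 1 N lifts the nose. It is top-heavy: beyond about 0.4 it falls open and stays up; brought back to less than about 0.25 it falls home by itself.
- pawl_pivot (a point): Middle of the pawl's pivot, a level axle along the carousel's x, 58 mm above the bench, between two grey cheeks (28 mm to either side, 15 to 18 mm before and behind, tops 64 mm above the bench). The pawl is an L seen from the side: a level nose arm towards the wheel (56 mm long, 16 mm wide, top 5 mm above the pivot) and an upright stem, 20 mm wide, 6 mm thick.
- pawl_bar (a point): Centre of the smooth round weight bar across the top of the pawl's stem, 18 mm in diameter, 34 mm long along the carousel's x. Pawl home: straight above the pivot, 118 mm above the bench. Pawl lifted: 41 mm out from the pivot (carousel -y), 102 mm above the bench.
- vial_a: Loose clear capped vial, 22 mm in diameter, 48 mm tall, standing on the base plate at its +x side near the pawl. Origin at its underside.
- vial_b: Loose amber capped vial, 22 mm in diameter, 48 mm tall, standing on the base plate at its -x side near the pawl. Origin at its underside.
- bottle: Loose amber reagent bottle, 64 mm in diameter, 120 mm tall. Origin at its underside.
- beaker: Loose glass beaker, 68 mm in diameter, 90 mm tall. Origin at its underside.
- flask: Loose conical flask, 76 mm in diameter, 104 mm tall. Origin at its underside.
- spatula: Loose spatula lying on the bench, 170 mm long. Origin near its middle, at its underside.
- dish: Loose shallow white dish, 84 mm in diameter, 18 mm tall. Origin at its underside.

How it is judged:
By the outcome, as a careful person would: the job done as asked, in the order asked, and still so for the second after the job is handed in, with the robot touching nothing.
It also fails if it takes over 51 s, if anything falls off the work surface, if the arm or the gripper's body presses on something with over 40 N, if the wrist force passes 120 N, or if a joint passes its speed limit or range.

## Working session

There is one attempt and no reset: what is moved stays moved. The work goes in short steps, Python scripts to look and compute and a shell command to move; the robot and the scene stay as the last step left them, time stands still between calls to the robot, and variables do not carry over. Pictures are saved under pics/ and viewed, at most 10 in all, crops included, and the job is handed in when it is done.

```bash
ls; mkdir -p pics
cat > h.py <<'E'
import numpy as np, cv2
from station import manip
from scipy.spatial.transform import Rotation as R
def att(c):
    a=np.array(c["attitude"],float)
    return a if a.shape==(3,3) else R.from_quat(a).as_matrix()
def ray(c,u,v):
    d=np.array([(u-c["cx"])/c["fx"],(v-c["cy"])/c["fy"]]); s=d.copy()
    for _ in range(20): s=d/(1+c["k1"]*(s@s))
    return np.array(c["origin"]),att(c)@np.array([s[0],-s[1],-1])
def onz(c,u,v,z):
    o,d=ray(c,u,v); return o+d*(z-o[2])/d[2]
def proj(c,p):
    q=att(c).T@(np.array(p)-np.array(c["origin"])); s=np.array([q[0],-q[1]])/-q[2]
    s=s*(1+c["k1"]*(s@s)); return s*[c["fx"],c["fy"]]+[c["cx"],c["cy"]]
E
python3 - <<'E'
from h import *
for n in("top","side"):
    c=manip.camera_model(n); print(n,c)
    p,d=manip.snapshot(n); cv2.imwrite(f"pics/{n}0.png",p[:,:,::-1]); np.savez(f"{n}0.npz",p=p,d=d)
s=manip.sense(); print(s["tcp_pos"],s["tool_rot"],s["finger_gap"],s["t"])
print(R.from_quat(s["tool_rot"]).as_matrix().round(3))
E
```

```text
pics
top {'fx': 556.0960477022777, 'fy': 556.0960477022777, 'cx': 314.73950920172024, 'cy': 252.6950480277695, 'k1': 0.0023675492513760207, 'origin': array([0.43209777, 0.00729632, 1.31738535]), 'attitude': array([ 0.05084211, -0.04323152, -0.69617037,  0.71476775])}
side {'fx': 625.0856756401572, 'fy': 625.0856756401572, 'cx': 321.3751226112779, 'cy': 241.46205378548686, 'k1': -0.11395621878175928, 'origin': array([-0.41298778, -0.90333003,  0.86773895]), 'attitude': array([ 0.46415129, -0.20562377, -0.34348916,  0.79012508])}
[0.26293831 0.56641689 0.30300348] [ 2.15681398e-01  9.76463263e-01 -9.39819905e-04 -3.83626369e-04] 0.996351831317265 0.1
[[-0.907  0.421 -0.001]
 [ 0.421  0.907 -0.002]
 [ 0.    -0.002 -1.   ]]
```

View pics/top0.png

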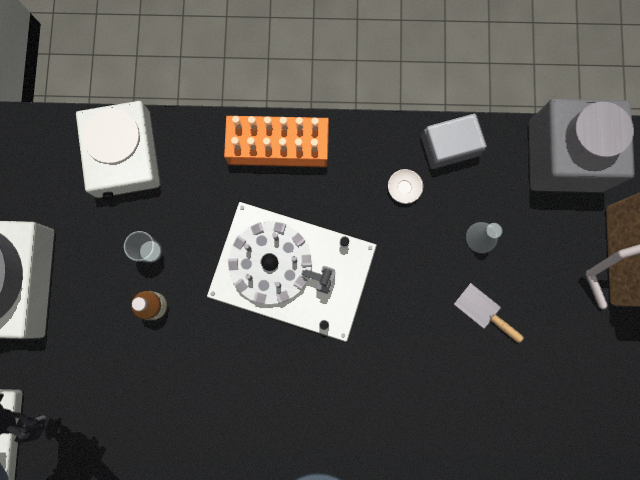

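View pics/side0.png

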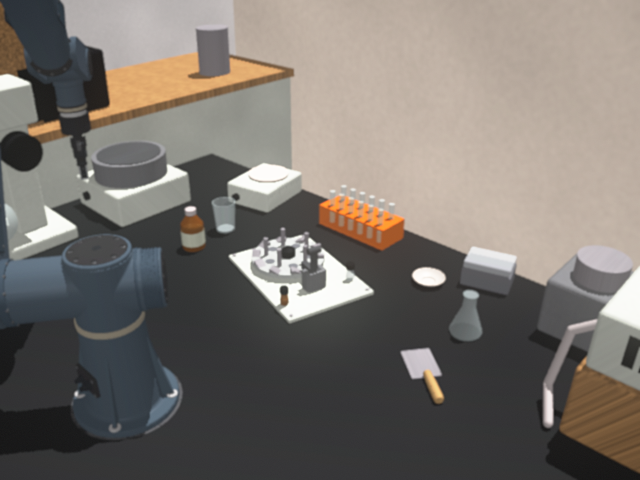

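The top view shows the plate with corners at about (242,204), (375,245), (347,340) and (208,296). The hub is at (270,262), the pawl near (320,278), and the vials at (344,241) and (324,326). The side view confirms this, with the hub at (288,253) and the pawl at (313,270).

Run:
```python
from h import *
c=manip.camera_model("top"); z=np.load("top0.npz"); p=z["p"]; d=z["d"]
m=(p.min(2)>150).astype(np.uint8); m[:190]=0;m[350:]=0;m[:,:200]=0;m[:,385:]=0
m=cv2.morphologyEx(m,cv2.MORPH_OPEN,np.ones((3,3)))
cs=max(cv2.findContours(m,cv2.RETR_EXTERNAL,2)[0],key=cv2.contourArea)
pts=np.array([onz(c,u,v,.012)[:2] for u,v in cs[:,0]],np.float32)
(cx,cy),wh,a=cv2.minAreaRect(pts); bx=cv2.boxPoints(((cx,cy),wh,a)); print("rect",cx,cy,wh,a)
e=max([bx[1]-bx[0],bx[2]-bx[1]],key=np.linalg.norm); e/=np.linalg.norm(e); e=e if e[1]>0 else -e
yc=e; xc=np.array([e[1],-e[0]]); org=np.array([cx,cy])+yc*.0525; yaw=np.arctan2(xc[1],xc[0])
print("origin",org,"yaw",yaw)
h=((p.max(2)<60)).astype(np.uint8); n,l,st,ce=cv2.connectedComponentsWithStats(h)
for i in range(1,n):
    if 20<st[i,4]<1500 and 200<ce[i][0]<385 and 190<ce[i][1]<350: print(ce[i],st[i,4],onz(c,*ce[i],.06)[:2])
W=lambda x,y,z:np.r_[org+xc*x+yc*y,z]
im=cv2.resize(p[190:350,200:385,::-1],None,fx=4,fy=4,interpolation=cv2.INTER_CUBIC)
def dot(q,col):
    u=(proj(c,q)-[200,190])*4+2; cv2.circle(im,tuple(int(x) for x in u),4,col,1)
dot(W(0,0,.06),(0,0,255));dot(W(0,-.135,.058),(255,0,0));dot(W(0,-.135,.118),(0,255,0))
for k in range(5): t=k*1.2566; dot(W(.058*np.cos(t),.058*np.sin(t),.086),(0,0,255))
cv2.imwrite("pics/crop1.png",im)
```

```text
rect 0.5644577741622925 0.0773782879114151 (0.34315863251686096, 0.23838235437870026) 73.8481216430664
origin [0.57906246 0.12780599] yaw -0.2819035
[344.28070175 241.33333333] 57 [ 0.62825532 -0.04368236]
[269.36697248 262.09633028] 218 [0.57605295 0.12588083]
[323.63461538 324.57692308] 52 [ 0.43827474 -0.00118266]
```

View pics/crop1.png

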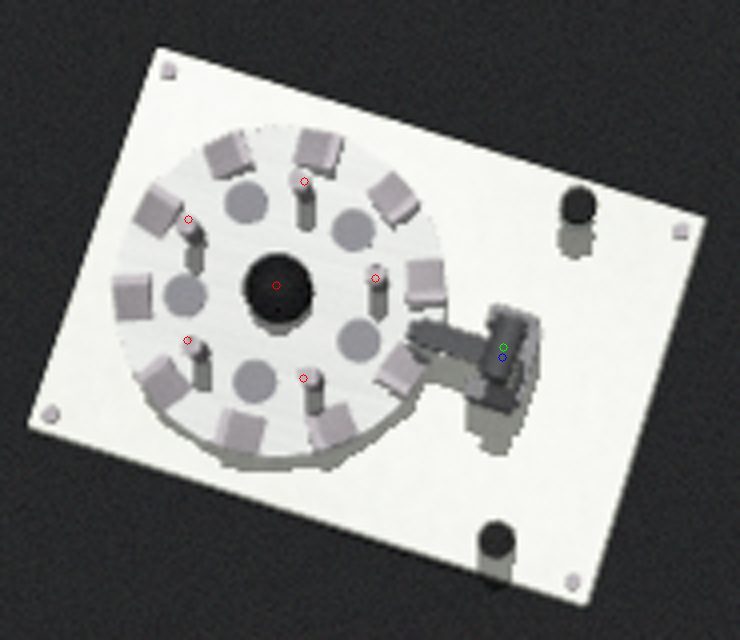

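The projected points fit the picture: the hub at crop (278,288) is within 1–2 mm, and the pegs show the wheel at about +0.06. Next I move over the pawl with the fingers shut.

```bash
cat >> h.py <<'E'
ORG=np.array([.578,.127]); YAW=-.282; CM=np.array([[np.cos(YAW),-np.sin(YAW)],[np.sin(YAW),np.cos(YAW)]])
def where():
    s=manip.sense(); T=R.from_quat(s["tool_rot"]).as_matrix(); tip=s["tcp_pos"]+.073*T[:,2]
    y=CM.T@T[:2,1]; f=CM.T@np.array(s["force"])[:2]
    print("t %.2f tip_c"%s["t"],(CM.T@(tip[:2]-ORG)*1e3).round(1),"z %.1f"%(tip[2]*1e3),"tooly-yc deg %.2f"%np.degrees(np.arctan2(-y[0],y[1])),"tilt",T[:2,2].round(4),"Fc",f.round(2),"Fz %.2f"%s["force"][2],"gap %.2f"%s["finger_gap"])
E
python3 -m crank '[{"dp":[0,0,0],"delta_rot":[0,0,-0.0121],"fingers":-1},{"dp":[0,0,0],"delta_rot":[0,0,-0.0121],"fingers":-1},{"dp":[-0.047,-0.048,0],"delta_rot":[0,0,0],"fingers":-1},{"dp":[-0.047,-0.048,0],"delta_rot":[0,0,0],"fingers":-1},{"dp":[-0.047,-0.048,0],"delta_rot":[0,0,0],"fingers":-1},{"dp":[-0.047,-0.048,0],"delta_rot":[0,0,0],"fingers":-1},{"dp":[-0.047,-0.048,0],"delta_rot":[0,0,0],"fingers":-1},{"dp":[-0.047,-0.048,0],"delta_rot":[0,0,0],"fingers":-1},{"dp":[-0.047,-0.048,0],"delta_rot":[0,0,0],"fingers":-1},{"dp":[-0.047,-0.048,0],"delta_rot":[0,0,0],"fingers":-1},{"dp":[-0.047,-0.048,0],"delta_rot":[0,0,0],"fingers":-1},{"dp":[-0.047,-0.048,0],"delta_rot":[0,0,0],"fingers":-1}]'; python3 -c "from h import *;where()"
```

```text
t: 1.1
tcp_pos: [0.4222, 0.2692, 0.3036]
tool_rot: [0.141, 0.99, -0.0, -0.0]
force: [0.4, -0.3, 0.2]
finger_gap: 0.0
gripper_force: 0.0
t 1.10 tip_c [-189.3   93.2] z 230.6 tooly-yc deg -0.03 tilt [-0.0007 -0.0002] Fc [ 0.48 -0.21] Fz 0.21 gap 0.00
```

```bash
python3 -m crank '[{"dp":[-0.047,-0.046,0],"delta_rot":[0,0,0],"fingers":-1},{"dp":[-0.047,-0.046,0],"delta_rot":[0,0,0],"fingers":-1},{"dp":[-0.047,-0.046,0],"delta_rot":[0,0,0],"fingers":-1},{"dp":[-0.047,-0.046,0],"delta_rot":[0,0,0],"fingers":-1},{"dp":[-0.047,-0.046,0],"delta_rot":[0,0,0],"fingers":-1},{"dp":[-0.047,-0.046,0],"delta_rot":[0,0,0],"fingers":-1},{"dp":[-0.047,-0.046,0],"delta_rot":[0,0,0],"fingers":-1},{"dp":[-0.047,-0.046,0],"delta_rot":[0,0,0],"fingers":-1},{"dp":[0,0,0],"delta_rot":[0,0,0],"fingers":-1},{"dp":[0,0,0],"delta_rot":[0,0,0],"fingers":-1}]'
python3 - <<'E'
from h import *
where(); c=manip.camera_model("wrist"); p,d=manip.snapshot("wrist"); print(c["origin"])
im=p[:,:,::-1].copy()
W=lambda x,y,z:np.r_[ORG+CM@[x,y],z]
for q in [W(0,0,.06),W(0,-.135,.118),W(.017,-.135,.118),W(-.017,-.135,.118)]+[W(.058*np.cos(k*1.2566),.058*np.sin(k*1.2566),.086) for k in range(5)]:
    cv2.circle(im,tuple(int(x) for x in proj(c,q)),4,(0,0,255),1)
cv2.imwrite("pics/w1.png",im); np.savez("w1.npz",p=p,d=d,**{k:np.array(v) for k,v in c.items()})
E
```

```text
t: 1.93
tcp_pos: [0.5517, 0.04, 0.3034]
tool_rot: [0.143, 0.99, 0.0, -0.0]
force: [-0.2, 0.5, 0.3]
finger_gap: 0.001
gripper_force: 0.0
t 1.93 tip_c [ -1.1 -90.9] z 230.4 tooly-yc deg -0.24 tilt [-0.0007  0.0002] Fc [-0.36  0.38] Fz 0.32 gap 0.00
[0.47283218 0.06281656 0.37444423]
```

View pics/w1.png

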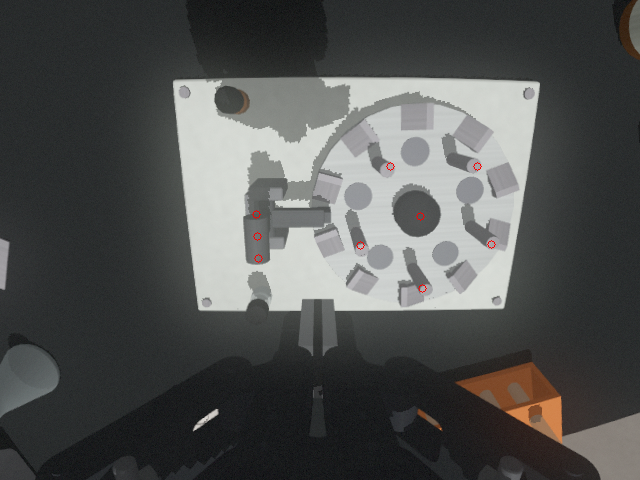

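The wrist view agrees with the calibration: the bar is at (257,238) and the hub at (420,215), each within about 2 px. Now I descend between the stem and the wheel and push outward.

```bash
python3 -m crank '[{"dp":[0,0,0.065],"delta_rot":[0,0,0],"fingers":-1},{"dp":[0,0,0.065],"delta_rot":[0,0,0],"fingers":-1},{"dp":[0,0,0.065],"delta_rot":[0,0,0],"fingers":-1},{"dp":[0,0,0.06],"delta_rot":[0,0,0],"fingers":-1},{"dp":[0,0,0],"delta_rot":[0,0,0],"fingers":-1},{"dp":[0,-0.01,0],"delta_rot":[0,0,0],"fingers":-1},{"dp":[0,-0.01,0],"delta_rot":[0,0,0],"fingers":-1},{"dp":[0,-0.01,0],"delta_rot":[0,0,0],"fingers":-1},{"dp":[0,-0.01,0],"delta_rot":[0,0,0],"fingers":-1},{"dp":[0,-0.01,0],"delta_rot":[0,0,0],"fingers":-1},{"dp":[0,-0.01,0],"delta_rot":[0,0,0],"fingers":-1}]'; python3 -c "from h import *;where()"
```

```text
t: 2.9
tcp_pos: [0.5431, 0.0121, 0.1777]
tool_rot: [0.141, 0.99, 0.0, 0.001]
force: [-0.1, -0.3, 0.1]
finger_gap: 0.001
gripper_force: 0.2
t 2.90 tip_c [  -1.3 -120. ] z 104.7 tooly-yc deg -0.07 tilt [ 0.0025 -0.0003] Fc [ 0.01 -0.36] Fz 0.07 gap 0.00
```

```bash
python3 -m crank '[{"dp":[0,-0.01,0],"delta_rot":[0,0,0],"fingers":-1},{"dp":[0,-0.01,0],"delta_rot":[0,0,0],"fingers":-1},{"dp":[0,-0.01,0],"delta_rot":[0,0,0],"fingers":-1},{"dp":[0,-0.01,0],"delta_rot":[0,0,0],"fingers":-1},{"dp":[0,-0.01,0],"delta_rot":[0,0,0],"fingers":-1}]'
python3 - <<'E'
from h import *
where(); c=manip.camera_model("wrist"); p,d=manip.snapshot("wrist")
a=p[60:330,150:450,::-1]
c2=manip.camera_model("side");p2,_=manip.snapshot("side")
b=cv2.resize(p2[210:320,220:380,::-1],None,fx=2.45,fy=2.45)
b=b[:270,:390]; cv2.imwrite("pics/w2.png",np.hstack([a,b]))
E
```

```text
t: 3.32
tcp_pos: [0.5356, -0.0117, 0.1763]
tool_rot: [0.141, 0.99, -0.0, -0.0]
force: [-1.1, 0.2, -0.7]
finger_gap: -0.002
gripper_force: 0.0
t 3.32 tip_c [  -2.2 -145. ] z 103.3 tooly-yc deg -0.05 tilt [-0.0003  0.    ] Fc [-1.11 -0.12] Fz -0.70 gap -0.00
```

View pics/w2.png

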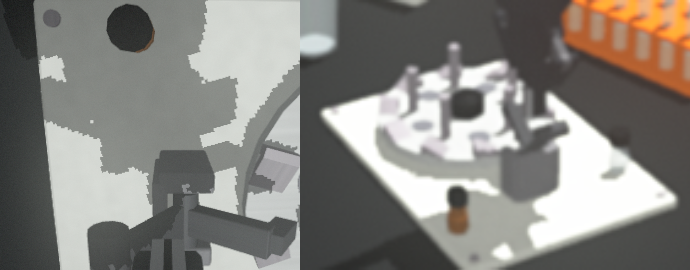

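The pawl is up: the side view shows its stem leaning out at about 45° and the nose raised, and in the wrist view the bar is near (108,245), clear of the finger. I raise the tool and go to the push side of peg 0.

```bash
python3 -m crank '[{"dp":[0,0,-0.05],"delta_rot":[0,0,0],"fingers":-1},{"dp":[0,0,-0.06],"delta_rot":[0,0,0],"fingers":-1},{"dp":[0,0,0],"delta_rot":[0,0,0],"fingers":-1},{"dp":[-0.02,0.06,0],"delta_rot":[0,0,0],"fingers":-1},{"dp":[-0.02,0.06,0],"delta_rot":[0,0,0],"fingers":-1},{"dp":[-0.02,0.06,0],"delta_rot":[0,0,0],"fingers":-1},{"dp":[-0.02,0.06,0],"delta_rot":[0,0,0],"fingers":-1},{"dp":[-0.02,0.06,0],"delta_rot":[0,0,0],"fingers":-1},{"dp":[-0.02,0.07,0],"delta_rot":[0,0,0],"fingers":-1},{"dp":[0,0,0],"delta_rot":[0,0,0],"fingers":-1},{"dp":[0,0,0],"delta_rot":[0,0,0],"fingers":-1}]'
cat >> h.py <<'E'
def shot(name):
    where(); c=manip.camera_model("wrist"); p,d=manip.snapshot("wrist"); im=p[:,:,::-1].copy()
    np.savez(name+".npz",p=p,d=d)
    w=lambda x,y,z:np.r_[ORG+CM@[x,y],z]
    # peg tops by depth: points at 86 mm height, near radius 58
    v,u=np.mgrid[0:480,0:640]; dd=np.stack([(u-c["cx"])/c["fx"],(v-c["cy"])/c["fy"]],-1); r2=(dd**2).sum(-1,keepdims=True); s=dd/(1+c["k1"]*r2)
    P=np.stack([s[...,0]*d,-s[...,1]*d,-d],-1)@att(c).T+np.array(c["origin"]); q=(P[...,:2]-ORG)@CM
    rr=np.hypot(q[...,0],q[...,1]); m=((d>0)&(abs(P[...,2]-.086)<.005)&(abs(rr-.058)<.014)).astype(np.uint8)
    n,l,st,ce=cv2.connectedComponentsWithStats(m)
    for i in range(1,n):
        if st[i,4]>40:
            x=CM.T@(onz(c,*ce[i],.086)[:2]-ORG); a=np.arctan2(x[1],x[0]); k=round(a/1.2566)
            print("peg",k%5,(x*1e3).round(1),"r %.1f"%(np.hypot(*x)*1e3),"wheel %.3f"%(a-k*1.2566),"alt %.3f"%(a-k*1.2566-1.2566),st[i,4])
    b=(abs(q[...,0])<.03)&(q[...,1]<-.1)&(q[...,1]>-.2)&(P[...,2]>.07)&(d>0)
    if b.sum(): print("pawl: highest z %.1f at y %.1f; min y %.1f"%(1e3*np.percentile(P[b][:,2],98),1e3*np.median(q[b][P[b][:,2]>np.percentile(P[b][:,2],90)][:,1]),1e3*q[b][:,1].min()))
    cv2.imwrite(f"pics/{name}.png",im)
E
python3 -c "from h import *;shot('w3')"
```

```text
t: 4.33
tcp_pos: [0.6453, 0.1517, 0.2305]
tool_rot: [0.139, 0.99, -0.0, -0.0]
force: [0.0, -0.6, -0.8]
finger_gap: 0.001
gripper_force: 0.0
t 4.33 tip_c [57.7 42.4] z 157.5 tooly-yc deg 0.14 tilt [-0.0002 -0.0001] Fc [ 0.16 -0.54] Fz -0.75 gap 0.00
peg 2 [-47.9  30.8] r 56.9 wheel 0.057 alt -1.199 414
peg 3 [-44.1 -36.4] r 57.2 wheel 0.062 alt -1.195 433
peg 1 [15.2 55.4] r 57.4 wheel 0.047 alt -1.210 338
peg 4 [ 21.2 -54. ] r 58.0 wheel 0.060 alt -1.197 343
peg 0 [57.9  2.9] r 58.0 wheel 0.050 alt -1.206 318
pawl: highest z 96.5 at y -101.6; min y -155.1
```

View pics/w3.png

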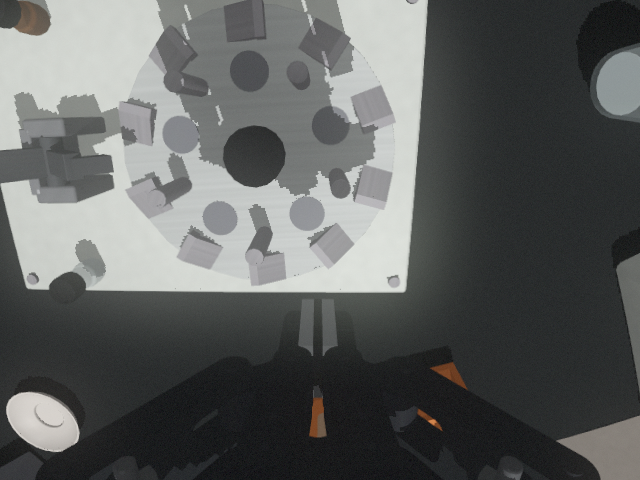

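Wheel at +0.055 from all five pegs (radius about 58 mm, as given). The nose is up at z about 97, at the left of the picture around (55,165). The finger is at (318,330), just to the right of peg 0 at (262,250). Descending and starting the push.

```bash
python3 -m crank '[{"dp":[0,0,0.05],"delta_rot":[0,0,0],"fingers":-1},{"dp":[0,0,0.05],"delta_rot":[0,0,0],"fingers":-1},{"dp":[0,0,0.05],"delta_rot":[0,0,0],"fingers":-1},{"dp":[0,0,0.038],"delta_rot":[0,0,0],"fingers":-1},{"dp":[0,-0.012,0],"delta_rot":[0,0,0],"fingers":-1},{"dp":[0,-0.012,0],"delta_rot":[0,0,0],"fingers":-1},{"dp":[0,-0.01,0],"delta_rot":[0,0,0],"fingers":-1},{"dp":[0,-0.01,0],"delta_rot":[0,0,0],"fingers":-1},{"dp":[0,-0.01,0],"delta_rot":[0,0,0],"fingers":-1}]'; python3 -c "from h import *;shot('w4')"
```

```text
t: 5.13
tcp_pos: [0.6384, 0.1233, 0.1391]
tool_rot: [0.141, 0.99, 0.001, 0.002]
force: [1.4, 1.9, -1.7]
finger_gap: 0.005
gripper_force: 1.1
t 5.13 tip_c [59.3 13.4] z 66.1 tooly-yc deg -0.10 tilt [0.0037 0.0008] Fc [0.77 2.21] Fz -1.73 gap 0.01
peg 3 [-49.1 -29.2] r 57.1 wheel -0.091 alt -1.348 1416
peg 2 [-42.4  37.5] r 56.6 wheel -0.096 alt -1.353 1313
peg 4 [ 12.4 -56.2] r 57.6 wheel -0.098 alt -1.354 1024
peg 1 [23.3 51.7] r 56.7 wheel -0.109 alt -1.365 976
peg 0 [53.9  4.2] r 54.1 wheel 0.078 alt -1.179 1714
```

```bash
python3 -m crank '[{"dp":[-0.0016,-0.0071,0],"delta_rot":[0,0,0.0095],"fingers":-1},{"dp":[-0.0016,-0.0071,0],"delta_rot":[0,0,0.0095],"fingers":-1},{"dp":[-0.0016,-0.0071,0],"delta_rot":[0,0,0.0095],"fingers":-1},{"dp":[-0.0016,-0.0071,0],"delta_rot":[0,0,0.0095],"fingers":-1},{"dp":[-0.0016,-0.0071,0],"delta_rot":[0,0,0.0095],"fingers":-1},{"dp":[-0.0016,-0.0071,0],"delta_rot":[0,0,0.0095],"fingers":-1},{"dp":[0,0,0],"delta_rot":[0,0,0],"fingers":-1}]'; python3 -c "from h import *;shot('w5')"
```

```text
t: 5.77
tcp_pos: [0.6332, 0.102, 0.1386]
tool_rot: [0.316, 0.949, 0.0, 0.001]
force: [0.6, 0.0, 0.5]
finger_gap: -0.002
gripper_force: 0.1
t 5.77 tip_c [60.1 -8.7] z 65.6 tooly-yc deg -20.63 tilt [ 0.0014 -0.0004] Fc [0.53 0.2 ] Fz 0.51 gap -0.00
peg 3 [-56.   -9.5] r 56.8 wheel -0.460 alt -1.717 1424
peg 2 [-25.8  50.4] r 56.6 wheel -0.469 alt -1.726 1333
peg 4 [ -8.3 -56.7] r 57.3 wheel -0.460 alt -1.716 1030
peg 1 [40.5 40.2] r 57.1 wheel -0.476 alt -1.732 986
peg 0 [ 52.  -15.3] r 54.3 wheel -0.286 alt -1.543 1722
pawl: highest z 96.9 at y -100.8; min y -143.1
```

```bash
python3 -m crank '[{"dp":[-0.0013,-0.0055,0],"delta_rot":[0,0,0.0075],"fingers":-1},{"dp":[-0.0013,-0.0055,0],"delta_rot":[0,0,0.0075],"fingers":-1},{"dp":[-0.0013,-0.0055,0],"delta_rot":[0,0,0.0075],"fingers":-1},{"dp":[0,0,0],"delta_rot":[0,0,0],"fingers":-1},{"dp":[0,0,0],"delta_rot":[0,0,0],"fingers":-1}]'; python3 -c "from h import *;shot('w6')"
```

```text
t: 6.23
tcp_pos: [0.6296, 0.0949, 0.1379]
tool_rot: [0.38, 0.925, 0.0, 0.001]
force: [-0.3, 0.3, 0.3]
finger_gap: 0.001
gripper_force: 0.3
t 6.23 tip_c [ 58.6 -16.5] z 64.9 tooly-yc deg -28.53 tilt [ 0.0011 -0.0004] Fc [-0.39  0.21] Fz 0.33 gap 0.00
peg 3 [-56.6  -2.2] r 56.7 wheel -0.590 alt -1.847 1438
peg 2 [-19.   53.4] r 56.7 wheel -0.600 alt -1.857 1339
peg 4 [-15.5 -55.1] r 57.2 wheel -0.588 alt -1.844 1045
peg 1 [45.5 34.7] r 57.2 wheel -0.605 alt -1.862 994
peg 0 [ 49.8 -21.9] r 54.4 wheel -0.414 alt -1.671 1743
pawl: highest z 96.5 at y -101.2; min y -152.3
```

```bash
python3 -m crank '[{"dp":[-0.0008,-0.0034,0],"delta_rot":[0,0,0.0046],"fingers":-1},{"dp":[0,0,0],"delta_rot":[0,0,0],"fingers":-1},{"dp":[0,0,0],"delta_rot":[0,0,0],"fingers":-1},{"dp":[0,0.01,0],"delta_rot":[0,0,0],"fingers":-1},{"dp":[0,0.01,0],"delta_rot":[0,0,0],"fingers":-1},{"dp":[0,0,-0.05],"delta_rot":[0,0,0],"fingers":-1},{"dp":[0,0,-0.06],"delta_rot":[0,0,0],"fingers":-1},{"dp":[0,0,-0.06],"delta_rot":[0,0,0],"fingers":-1},{"dp":[0,0,0],"delta_rot":[0,0,0],"fingers":-1},{"dp":[0,0,0],"delta_rot":[0,0,0],"fingers":-1}]'; python3 -c "from h import *;shot('w7')"
```

```text
t: 7.12
tcp_pos: [0.6367, 0.1007, 0.2245]
tool_rot: [0.394, 0.919, 0.001, 0.002]
force: [-0.1, -0.2, 0.1]
finger_gap: 0.001
gripper_force: 0.0
t 7.12 tip_c [64.  -8.8] z 151.5 tooly-yc deg -30.26 tilt [ 0.0044 -0.0003] Fc [ 0.   -0.22] Fz 0.15 gap 0.00
peg 3 [-56.9  -0.8] r 56.9 wheel -0.614 alt -1.870 470
peg 2 [-17.7  54.2] r 57.0 wheel -0.626 alt -1.883 412
peg 4 [-16.7 -55.2] r 57.7 wheel -0.607 alt -1.864 395
peg 0 [46.8 33.9] r 57.8 wheel 0.626 alt -0.630 357
peg 0 [ 47.4 -33.7] r 58.2 wheel -0.618 alt -1.875 333
pawl: highest z 111.9 at y -174.1; min y -182.2
```

The wheel is at -0.619 and the pawl is still up, with its bar at y about -174 and its top at z 112. I turn the tool back and go round to the outside of the bar.

```bash
python3 -m crank '[{"dp":[0,0,0],"delta_rot":[0,0,-0.0168],"fingers":-1},{"dp":[0,0,0],"delta_rot":[0,0,-0.0168],"fingers":-1},{"dp":[0,0,0],"delta_rot":[0,0,-0.0168],"fingers":-1},{"dp":[0,0,0],"delta_rot":[0,0,-0.0168],"fingers":-1},{"dp":[0,0,0],"delta_rot":[0,0,-0.0168],"fingers":-1},{"dp":[0.021,-0.071,0],"delta_rot":[0,0,0],"fingers":-1},{"dp":[0.021,-0.071,0],"delta_rot":[0,0,0],"fingers":-1},{"dp":[0.021,-0.071,0],"delta_rot":[0,0,0],"fingers":-1},{"dp":[0.021,-0.071,0],"delta_rot":[0,0,0],"fingers":-1},{"dp":[0.021,-0.071,0],"delta_rot":[0,0,0],"fingers":-1},{"dp":[0.021,-0.071,0],"delta_rot":[0,0,0],"fingers":-1},{"dp":[0,0,0],"delta_rot":[0,0,0],"fingers":-1}]'; python3 -c "from h import *;where()"
```

```text
t: 8.17
tcp_pos: [0.5114, -0.0902, 0.2206]
tool_rot: [0.144, 0.99, -0.0, -0.004]
force: [-0.7, 0.7, -0.4]
finger_gap: 0.002
gripper_force: 0.0
t 8.17 tip_c [  -4.1 -227.2] z 147.6 tooly-yc deg -0.36 tilt [-0.0073  0.0007] Fc [-0.87  0.51] Fz -0.36 gap 0.00
```

```bash
python3 -m crank '[{"dp":[-0.004,0,0.05],"delta_rot":[0,0,0],"fingers":-1},{"dp":[-0.004,0,0.05],"delta_rot":[0,0,0],"fingers":-1},{"dp":[0,0,0],"delta_rot":[0,0,0],"fingers":-1},{"dp":[0,0.02,0],"delta_rot":[0,0,0],"fingers":-1},{"dp":[0,0.016,0],"delta_rot":[0,0,0],"fingers":-1},{"dp":[0,0.012,0],"delta_rot":[0,0,0],"fingers":-1},{"dp":[0,0.012,0],"delta_rot":[0,0,0],"fingers":-1},{"dp":[0,0.012,0],"delta_rot":[0,0,0],"fingers":-1},{"dp":[0,0.012,0],"delta_rot":[0,0,0],"fingers":-1},{"dp":[0,0.012,0],"delta_rot":[0,0,0],"fingers":-1},{"dp":[0,0,0],"delta_rot":[0,0,0],"fingers":-1}]'; python3 -c "from h import *;shot('w8')"
```

```text
t: 9.08
tcp_pos: [0.532, -0.0476, 0.1807]
tool_rot: [0.136, 0.991, -0.008, 0.001]
force: [-22.0, -27.5, 51.7]
finger_gap: 0.003
gripper_force: 30.0
t 9.08 tip_c [   4.7 -181.7] z 107.7 tooly-yc deg 0.53 tilt [-0.0006 -0.0163] Fc [-13.5  -32.51] Fz 51.65 gap 0.00
peg 4 [-17.8 -57.5] r 60.1 wheel -0.615 alt -1.871 555
peg 4 [ 46.  -36.3] r 58.6 wheel 0.589 alt -0.667 429
pawl: highest z 200.3 at y -171.6; min y -200.0
```

The tip has ridden onto the bar instead of pushing it from the side, since the force is up and outward. I back off at once.

```bash
python3 -m crank '[{"dp":[0,-0.02,-0.03],"delta_rot":[0,0,0],"fingers":-1},{"dp":[0,-0.04,-0.03],"delta_rot":[0,0,0],"fingers":-1},{"dp":[0,-0.05,-0.02],"delta_rot":[0,0,0],"fingers":-1},{"dp":[0,0,0],"delta_rot":[0,0,0],"fingers":-1},{"dp":[0,0,0],"delta_rot":[0,0,0],"fingers":-1}]'; python3 -c "
from h import *;shot('w9');p,d=manip.snapshot('side')
im=cv2.imread('pics/w9.png');b=cv2.resize(p[210:320,220:380,::-1],None,fx=2.4,fy=2.4)
o=np.zeros((480,640+0,3),np.uint8);o=cv2.resize(im,(416,312));b=cv2.resize(b,(384,264));o2=np.zeros((312,800,3),np.uint8);o2[:,:416]=o;o2[:264,416:]=b;cv2.imwrite('pics/w9b.png',o2)"
```

```text
t: 9.55
tcp_pos: [0.5181, -0.0947, 0.2142]
tool_rot: [0.142, 0.99, -0.0, 0.002]
force: [-0.2, 0.6, 0.8]
finger_gap: 0.004
gripper_force: 0.0
t 9.55 tip_c [   4.4 -229.6] z 141.2 tooly-yc deg -0.16 tilt [ 0.0035 -0.0012] Fc [-0.36  0.54] Fz 0.84 gap 0.00
peg 4 [-17.8 -57.8] r 60.5 wheel -0.613 alt -1.870 395
peg 4 [ 46.3 -36.4] r 58.9 wheel 0.590 alt -0.666 314
pawl: highest z 231.7 at y -178.5; min y -200.0
```

View pics/w9b.png

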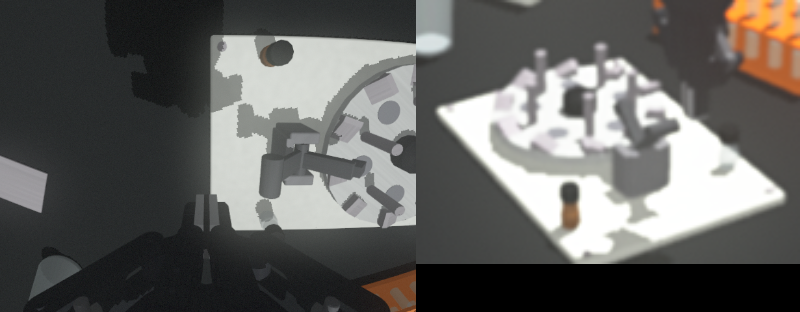

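The pawl is still up, with its bar near (270,175) in the left panel. The wheel has not moved and the vials are standing. I go lower this time, and check the height before pushing.

```bash
python3 -m crank '[{"dp":[0,0,0.06],"delta_rot":[0,0,0],"fingers":-1},{"dp":[0,0,0.06],"delta_rot":[0,0,0],"fingers":-1},{"dp":[0,0.01,0],"delta_rot":[0,0,0],"fingers":-1},{"dp":[0,0.01,0],"delta_rot":[0,0,0],"fingers":-1},{"dp":[0,0,0],"delta_rot":[0,0,0],"fingers":-1}]'; python3 -c "from h import *;where()"
```

```text
t: 10.07
tcp_pos: [0.5207, -0.0831, 0.1528]
tool_rot: [0.14, 0.99, 0.0, -0.0]
force: [0.1, -1.1, 0.8]
finger_gap: -0.001
gripper_force: 0.0
t 10.07 tip_c [   3.4 -217.7] z 79.8 tooly-yc deg 0.03 tilt [-0.0002  0.0005] Fc [ 0.39 -1.01] Fz 0.85 gap -0.00
```

```bash
python3 -m crank '[{"dp":[0,0.012,0],"delta_rot":[0,0,0],"fingers":-1},{"dp":[0,0.012,0],"delta_rot":[0,0,0],"fingers":-1},{"dp":[0,0.012,0],"delta_rot":[0,0,0],"fingers":-1},{"dp":[0,0.012,0],"delta_rot":[0,0,0],"fingers":-1},{"dp":[0,0.012,0],"delta_rot":[0,0,0],"fingers":-1},{"dp":[0,0,0],"delta_rot":[0,0,0],"fingers":-1}]'; python3 -c "from h import *;shot('w10')"
```

```text
t: 10.57
tcp_pos: [0.5289, -0.0548, 0.1528]
tool_rot: [0.141, 0.99, 0.0, 0.0]
force: [0.2, 1.0, -0.4]
finger_gap: 0.004
gripper_force: 0.0
t 10.57 tip_c [   3.5 -188.2] z 79.8 tooly-yc deg -0.02 tilt [0.0008 0.0002] Fc [-0.09  1.06] Fz -0.43 gap 0.00
peg 4 [-18.  -57.9] r 60.7 wheel -0.615 alt -1.872 730
peg 4 [ 45.9 -36.5] r 58.6 wheel 0.585 alt -0.672 518
pawl: highest z 171.7 at y -174.3; min y -200.0
```

```bash
python3 -m crank '[{"dp":[0,0.01,0],"delta_rot":[0,0,0],"fingers":-1},{"dp":[0,0.01,0],"delta_rot":[0,0,0],"fingers":-1},{"dp":[0,0.01,0],"delta_rot":[0,0,0],"fingers":-1},{"dp":[0,0.01,0],"delta_rot":[0,0,0],"fingers":-1},{"dp":[0,0,0],"delta_rot":[0,0,0],"fingers":-1}]'; python3 -c "
from h import *;shot('w11')
d=np.load('w11.npz')['d']
p,_=manip.snapshot('side');a=cv2.imread('pics/w11.png')[40:340,200:640][:, :440];b=cv2.resize(p[225:315,265:370,::-1],(350,300));cv2.imwrite('pics/w11b.png',np.hstack([a,b]))"
```

```text
t: 11.03
tcp_pos: [0.5348, -0.0381, 0.1567]
tool_rot: [0.14, 0.99, -0.002, 0.002]
force: [-9.1, -6.8, 29.6]
finger_gap: 0.002
gripper_force: 15.6
t 11.03 tip_c [   4.7 -170.8] z 83.7 tooly-yc deg 0.01 tilt [ 0.0028 -0.0036] Fc [-6.8 -9.1] Fz 29.57 gap 0.00
peg 4 [-18.  -57.7] r 60.4 wheel -0.617 alt -1.873 726
peg 4 [ 45.7 -36.3] r 58.4 wheel 0.586 alt -0.671 524
pawl: highest z 176.2 at y -160.7; min y -200.0
```

View pics/w11b.png

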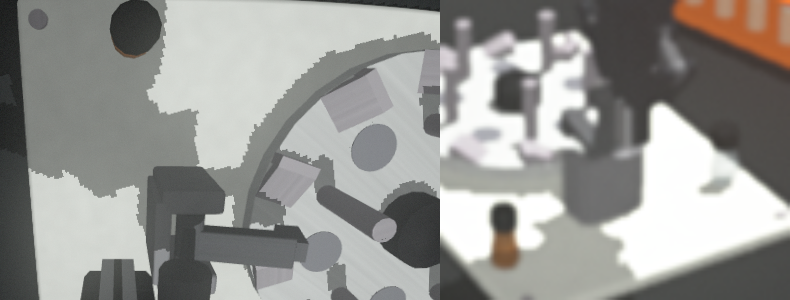

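The finger's back widens upward and presses down on the bar: the tool feels +30 N in z, and the pawl is part-way down. I back off and turn the tool a quarter turn, so that the straight 22 mm flank does the pushing.

```bash
python3 -m crank '[{"dp":[0,-0.03,0],"delta_rot":[0,0,0],"fingers":-1},{"dp":[0,-0.05,0],"delta_rot":[0,0,0],"fingers":-1},{"dp":[0,-0.06,0],"delta_rot":[0,0,0],"fingers":-1},{"dp":[0,0,-0.02],"delta_rot":[0,0,0],"fingers":-1},{"dp":[0,0,0],"delta_rot":[0,0,0],"fingers":-1},{"dp":[0,0,0],"delta_rot":[0,0,0],"fingers":-1}]'
python3 - <<'E'
from h import *
where(); c=manip.camera_model("wrist"); p,d=manip.snapshot("wrist"); 
im=p[:,:,::-1].copy()
for a in (0,.25,.4,.75):
    y=-.135-.06*np.sin(a); z=.058+.06*np.cos(a)
    for x in(-.017,.017):
        u=proj(c,np.r_[ORG+CM@[x,y],z]); print(a,x,u.round())
        cv2.circle(im,tuple(int(k) for k in u),3,(0,int(255*(a>.3)),255 if a!=.4 else 0),1)
cv2.imwrite("pics/w12.png",im)
E
```

```text
t: 11.63
tcp_pos: [0.5149, -0.1039, 0.1627]
tool_rot: [0.142, 0.99, 0.0, 0.0]
force: [-0.3, -0.3, 0.2]
finger_gap: -0.002
gripper_force: 0.0
t 11.63 tip_c [   3.7 -239.3] z 89.7 tooly-yc deg -0.14 tilt [0.0009 0.    ] Fc [-0.17 -0.34] Fz 0.23 gap -0.00
0 -0.017 [601. 298.]
0 0.017 [578. 374.]
0.25 -0.017 [561. 297.]
0.25 0.017 [541. 373.]
0.4 -0.017 [535. 294.]
0.4 0.017 [518. 369.]
0.75 -0.017 [478. 281.]
0.75 0.017 [466. 353.]
```

View pics/w12.png

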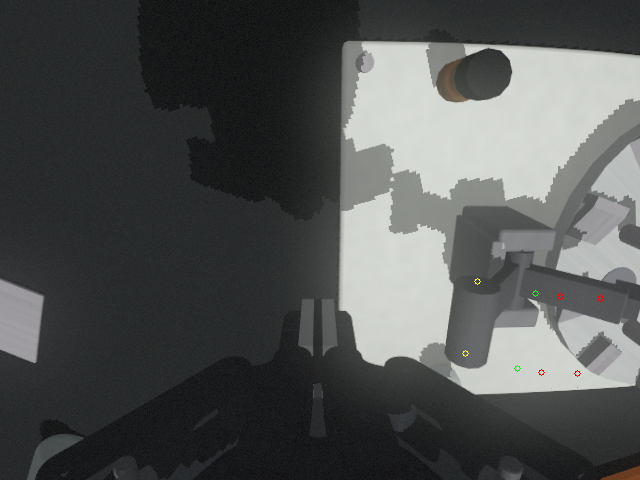

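The pawl fell fully open again: its bar is at (472,317), on the 0.75 marks. Next the quarter turn, after checking joint 6.

```bash
python3 -c "
from h import *;print(np.round(manip.sense()['q'],2))"; python3 -m crank '[{"dp":[0,0,0],"delta_rot":[0,0,-0.0192],"fingers":-1}]' | head -1;  python3 -c "
from h import *;print(np.round(manip.sense()['q'],2))"
```

```text
[-0.41  0.61  1.8   0.    0.73 -1.7 ]
t: 11.77
[-0.41  0.61  1.8   0.    0.73 -1.82]
```

```bash
python3 -m crank '[{"dp":[0,0,0],"delta_rot":[0,0,0.0192],"fingers":-1},{"dp":[0,0,0],"delta_rot":[0,0,0.0192],"fingers":-1},{"dp":[0,0,0],"delta_rot":[0,0,0.0192],"fingers":-1},{"dp":[0,0,0],"delta_rot":[0,0,0.0192],"fingers":-1},{"dp":[0,0,0],"delta_rot":[0,0,0.0192],"fingers":-1},{"dp":[0,0,0],"delta_rot":[0,0,0.0192],"fingers":-1},{"dp":[0,0,0],"delta_rot":[0,0,0.0192],"fingers":-1},{"dp":[0,0,0],"delta_rot":[0,0,0.0192],"fingers":-1},{"dp":[0,0,0],"delta_rot":[0,0,0.0192],"fingers":-1},{"dp":[0,0,0],"delta_rot":[0,0,0.0192],"fingers":-1},{"dp":[0,0,0],"delta_rot":[0,0,0.0192],"fingers":-1},{"dp":[0,0,0],"delta_rot":[0,0,0.0192],"fingers":-1}]' | head -1
python3 -m crank '[{"dp":[0,0,0],"delta_rot":[0,0,0.0192],"fingers":-1},{"dp":[0,0,0],"delta_rot":[0,0,0.0195],"fingers":-1},{"dp":[0.03,0,0.01],"delta_rot":[0,0,0],"fingers":-1},{"dp":[0.03,0,0],"delta_rot":[0,0,0],"fingers":-1},{"dp":[0,0,0],"delta_rot":[0,0,0],"fingers":-1}]' | head -1; python3 -c "
from h import *;where();print(np.round(manip.sense()['q'],2))"
```

```text
t: 12.77
t: 13.18
t 13.18 tip_c [   2.3 -206.4] z 83.8 tooly-yc deg -89.85 tilt [-0.0015  0.0014] Fc [ 0.23 -0.43] Fz 0.46 gap -0.00
[-0.35  0.63  1.8   0.    0.72 -0.07]
```

```bash
python3 -m crank '[{"dp":[0.01,0,0],"delta_rot":[0,0,0],"fingers":-1},{"dp":[0.01,0,0],"delta_rot":[0,0,0],"fingers":-1},{"dp":[0.01,0,0],"delta_rot":[0,0,0],"fingers":-1},{"dp":[0.01,0,0],"delta_rot":[0,0,0],"fingers":-1},{"dp":[0.01,0,0],"delta_rot":[0,0,0],"fingers":-1},{"dp":[0,0,0],"delta_rot":[0,0,0],"fingers":-1}]' | head -1; python3 -c "
from h import *;where()"
```

```text
t: 13.68
t 13.68 tip_c [   3.4 -183.6] z 84.5 tooly-yc deg -90.02 tilt [0.0002 0.0003] Fc [-0.72  0.9 ] Fz -0.28 gap 0.00
```

```bash
python3 -m crank '[{"dp":[0.008,0,0],"delta_rot":[0,0,0],"fingers":-1},{"dp":[0.008,0,0],"delta_rot":[0,0,0],"fingers":-1},{"dp":[0.008,0,0],"delta_rot":[0,0,0],"fingers":-1},{"dp":[0,0,0],"delta_rot":[0,0,0],"fingers":-1}]' | head -1; python3 -c "
from h import *;where()
p,d=manip.snapshot('wrist');q,_=manip.snapshot('side');cv2.imwrite('pics/w13.png',np.hstack([cv2.resize(p[:,:,::-1],(440,330)),cv2.resize(q[225:315,265:363,::-1],(360,330))]))"
```

```text
t: 14.02
t 14.02 tip_c [   3.3 -171.7] z 84.4 tooly-yc deg -90.02 tilt [0.     0.0003] Fc [-0.24 -0.2 ] Fz 0.44 gap -0.00
```

View pics/w13.png

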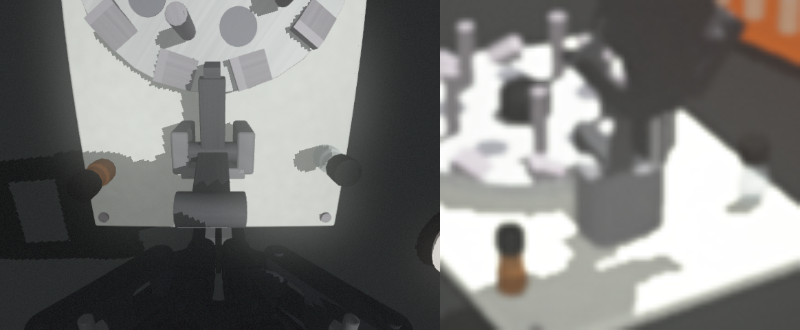

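In the wrist panel the bar is at (210,208), moving up with the finger, and the nose points at the gap between two teeth at (212,70). That was my last picture, so from here I measure the pawl by depth.

```bash
cat >> h.py <<'E'
def pawl(n="wrist"):
    c=manip.camera_model(n); p,d=manip.snapshot(n)
    v,u=np.mgrid[0:480,0:640]; dd=np.stack([(u-c["cx"])/c["fx"],(v-c["cy"])/c["fy"]],-1); s=dd/(1+c["k1"]*(dd**2).sum(-1,keepdims=True))
    P=np.stack([s[...,0]*d,-s[...,1]*d,-d],-1)@att(c).T+np.array(c["origin"]); q=(P[...,:2]-ORG)@CM; z=P[...,2]
    for y in range(-185,-70,8):
        m=(abs(q[...,0])<.006)&(abs(q[...,1]-y/1e3)<.004)&(d>0)&(z<.14)
        if m.sum()>3: print(y,"z %.1f"%(1e3*np.percentile(z[m],90)),end="; ")
    print()
E
python3 -m crank '[{"dp":[0.008,0,0],"delta_rot":[0,0,0],"fingers":-1},{"dp":[0.006,0,0],"delta_rot":[0,0,0],"fingers":-1},{"dp":[0,0,0],"delta_rot":[0,0,0],"fingers":-1},{"dp":[0,0,0],"delta_rot":[0,0,0],"fingers":-1}]' | head -1; python3 -c "
from h import *;where();pawl()"
```

```text
t: 14.45
t 14.45 tip_c [   3.4 -165.3] z 84.4 tooly-yc deg -90.02 tilt [-0. -0.] Fc [ 0.54 -0.08] Fz 0.13 gap 0.00
-177 z 138.6; -169 z 135.1; -161 z 132.0; -153 z 137.1; -145 z 125.9; -137 z 128.3; -129 z 126.7; -121 z 64.8; -113 z 64.8; -105 z 64.8; -97 z 64.8; -89 z 64.8; -81 z 61.7; -73 z 37.8;
```

The pawl is home: the arm is level at about 64 mm along its length and the bar is upright at y -136, z 127. I back away, check the wheel and pawl once more, and hand in.

```bash
python3 -m crank '[{"dp":[-0.03,0,0],"delta_rot":[0,0,0],"fingers":-1},{"dp":[-0.06,0,0],"delta_rot":[0,0,0],"fingers":-1},{"dp":[0,0,-0.06],"delta_rot":[0,0,0],"fingers":-1},{"dp":[0,0,-0.07],"delta_rot":[0,0,0],"fingers":-1},{"dp":[0,0,-0.07],"delta_rot":[0,0,0],"fingers":-1},{"dp":[0,0,0],"delta_rot":[0,0,0],"fingers":-1},{"dp":[0,0,0],"delta_rot":[0,0,0],"fingers":-1},{"dp":[0,0,0],"delta_rot":[0,0,0],"fingers":-1}]' | head -1; python3 -c "
from h import *;shot('w14');pawl()
c=manip.camera_model('top');p,d=manip.snapshot('top');o=np.load('top0.npz')['p']
for q in [(344,241),(324,325),(145,247),(149,305),(485,236),(405,187),(490,313)]:
    s=np.s_[q[1]-14:q[1]+14,q[0]-14:q[0]+14];print(q,np.abs(p[s].astype(int)-o[s]).mean().round(1))"
```

```text
t: 15.17
t 15.17 tip_c [   2.8 -210.5] z 184.2 tooly-yc deg -90.05 tilt [-0.0006  0.0002] Fc [-0.56  0.08] Fz 0.12 gap -0.00
peg 4 [-16.6 -61.8] r 64.0 wheel -0.576 alt -1.833 52
pawl: highest z 278.2 at y -193.0; min y -200.0
-185 z 14.1; -177 z 14.0; -169 z 13.8; -161 z 14.0; -153 z 65.7; -145 z 125.8; -137 z 128.5; -129 z 127.4; -121 z 64.9; -113 z 64.8; -105 z 65.0; -97 z 64.9; -89 z 64.9; -81 z 62.1; -73 z 38.2; 
(344, 241) 41.1
(324, 325) 99.4
(145, 247) 4.3
(149, 305) 3.6
(485, 236) 3.7
(405, 187) 4.1
(490, 313) 5.1
```

```bash
python3 -c "
from station import manip;print(manip.sign_off())"
```

```text
the job is handed in; nothing more can be done
None
```

I lifted the pawl, turned the wheel back one notch to about -0.62 rad, and dropped the pawl fully home; I handed the job in at about 15 s. My first two attempts to tip the pawl down jammed on its bar (wrist force up to about 63 N, limit 120 N), with no sign that the wheel moved. The other items match the first picture, and the vials, hidden by the arm in the final check, were standing in the last picture I viewed.

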